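# Button check at the test bench

### The arm

A 7-joint arm with a two-finger parallel gripper is mounted at the origin on the work surface. World frame = base frame: x ahead of the robot, y to its left, z up, the work surface at z = 0. Lengths are in mm, angles in rad, forces in N, time in s.
With the tool pointing down it reaches from about 425 to 950 mm from the base axis. Payload 4.7 kg.
Tool frame: the origin (TCP) lies midway between the tips of the shut fingers; the grasp point (between the pads) lies 19 mm behind it; z points along the fingers, x is the direction in which the jaws open and shut, and the axes are right-handed (so a half turn about z gives the same grasp; the last joint's range is limited). The gripper opens to 85 mm and grips with 20 to 120 N. Pads are 22 mm wide; open, the fingers measure 114 mm over their backs; the gripper's body (76 mm by 85 mm) begins 54 mm behind the grasp point. The pads swing forward as they close: fully open they stand 13 mm farther back than shut.
Start: joints at [-1.222, 0.469, -0.049, 1.532, 0.024, 1.141, -0.082], TCP at [248.953, 627.432, 231.335] pointing down, gripper open.
Joint ranges: [-2.59, 2.59], [-0.33, 1.99], [-1.39, 1.29], [0.1, 2.45], [-1.04, 4.18], [0.21, 1.99], [-2.66, 2.66]. Speed limits (rad/s): [2.57, 2.57, 3.14, 3.14, 3.14, 3.14, 3.14].

### API

Orientations are given as a unit quaternion [x, y, z, w].
In Python, from station import r, imaging, job gives the robot as it stands.
- The arm moves only by the shell command python3 -m pendant 'ROWS' [FORCE]. ROWS is text: rows parted by semicolons, each of 5 numbers parted by spaces: the finger opening in m, from 0 to 0.0854, then the shift along the tool's x, y, z in m, then the turn about the tool's z in rad. In form: claw tx ty tz spin; .... A call has 1 to 12 rows; each row is the pose to reach, as a shift and turn from the pose commanded when the call began, along the tool's axes at that moment; what a row does not reach only later rows make up. A row lasts 1/10 s, in which the tool goes at most 50 mm and 8.59 degrees, less where a joint would pass 70% of its speed; a pose out of reach is approached as far as the arm can. A call with a gripper value outside its range is refused whole. The fingers move at their own pace and stop on an object; FORCE is the grip in N (left out, the last holds). Time passes only in rows, so rows that repeat a pose let the fingers close. It gives the time, the measured TCP pose, the force and the opening at its end, in the units of the state.
- r.read_state(): the state, without advancing time (a new reading comes with each control period).
- imaging.grab_frame(name): name is "scene" or "top" or "wrist"; returns a dict with "image" (420x560x3 uint8, red, green, blue), "depth" (420x560 float32, mm along the optical axis (not along the pixel's ray), 0 where there is no reading), "vfov" (degrees; the focal length in pixels is half the picture's height over the tangent of half this angle, whatever the lens; pixels are square), "cx", "cy" (the principal point, pixels), "k1" (the pictures are not rectified: a ray, as slopes to the right and down, at radius r is drawn at 1 + k1 r^2 times it, then the intrinsics apply), "rvec" (rotation vector, rad) and "tvec" (3), from world to camera coordinates, as OpenCV has them. Camera axes: x right, y down, z forward; pixel columns grow to the right and rows downward; lengths in mm; the calibration is good to about 2 mm. A picture is of the moment at which its call begins.
- job.hand_in(): hands the job in, once; it reports no verdict.
The state is a dict: "time_s": time; "joint_pos": joint angles; "qd": joint speeds; "joint_efforts": joint torques, N m; "ee_pos": TCP position; "ee_rot": TCP orientation; "wrist_force": force on the tool from outside, world axes, zero at the start; "ft_torque": the same for the moment, N m; "gripper_width": finger opening in mm.
Only numpy, scipy, OpenCV 4.12 (cv2) and the standard library are available. Lean on these libraries where they do the work, as an engineer would, in place of code of your own. Each camera call takes 0.05 s, during which the arm holds its last target.

### The job

Run the button check on the push-button stations lying on the bench: with the fingertips, gently press the green button all the way in, then the yellow one, then the red one (they stay in), and last tap the blue button on the tester console to log the result, pressing it well in and letting it spring back up. Leave the station with the white button and everything else alone, and do not lift, tip or push any station out of its place.

Things in the scene. Friction and masses are not known exactly. Their poses are not given: they have to be found in the camera images.
- unit_green: loose push-button station with the green button: a light grey box about 100 x 68 x 45 mm (own x, y, z), about 0.5 kg, standing on the bench, a black cable gland sticking out 14 mm at its +x end. Origin: centre of the underside; z up.
- green_top (a point): centre of the top face of the round green button cap (diameter 32 mm), in the middle of the box's top, inside a black collar (diameter 42 mm, top 48 mm above the bench). With the button up it lies 60 mm above the bench; it moves down with the cap.
- green_button (a joint): travel of the green button: 0 fully up, 0.008 m fully in (the cap then still stands 4 mm above its collar). It slides straight down under about 2.5 to 3 N, has no spring and stays where it is left. The cap is soft rubber that gives about 1 mm per 3 N on top of this. At the start it is up to within 1 mm.
- unit_yellow: loose push-button station with the yellow button: a light grey box about 100 x 68 x 45 mm (own x, y, z), about 0.5 kg, standing on the bench, a black cable gland sticking out 14 mm at its +x end. Origin: centre of the underside; z up.
- yellow_top (a point): centre of the top face of the round yellow button cap (diameter 32 mm), in the middle of the box's top, inside a black collar (diameter 42 mm, top 48 mm above the bench). With the button up it lies 60 mm above the bench; it moves down with the cap.
- yellow_button (a joint): travel of the yellow button: 0 fully up, 0.008 m fully in (the cap then still stands 4 mm above its collar). It slides straight down under about 2.5 to 3 N, has no spring and stays where it is left. The cap is soft rubber that gives about 1 mm per 3 N on top of this. At the start it is up to within 1 mm.
- unit_red: loose push-button station with the red button: a light grey box about 100 x 68 x 45 mm (own x, y, z), about 0.5 kg, standing on the bench, a black cable gland sticking out 14 mm at its +x end. Origin: centre of the underside; z up.
- red_top (a point): centre of the top face of the round red button cap (diameter 32 mm), in the middle of the box's top, inside a black collar (diameter 42 mm, top 48 mm above the bench). With the button up it lies 60 mm above the bench; it moves down with the cap.
- red_button (a joint): travel of the red button: 0 fully up, 0.008 m fully in (the cap then still stands 4 mm above its collar). It slides straight down under about 2.5 to 3 N, has no spring and stays where it is left. The cap is soft rubber that gives about 1 mm per 3 N on top of this. At the start it is up to within 1 mm.
- unit_white: loose push-button station with the white button: a light grey box about 100 x 68 x 45 mm (own x, y, z), about 0.5 kg, standing on the bench, a black cable gland sticking out 14 mm at its +x end. Origin: centre of the underside; z up. It is not under test.
- white_top (a point): centre of the top face of the round white button cap (diameter 32 mm), in the middle of the box's top, inside a black collar (diameter 42 mm, top 48 mm above the bench). With the button up it lies 60 mm above the bench; it moves down with the cap.
- white_button (a joint): travel of the white button: 0 fully up, 0.008 m fully in (the cap then still stands 4 mm above its collar). It slides straight down under about 2.5 to 3 N, has no spring and stays where it is left. The cap is soft rubber that gives about 1 mm per 3 N on top of this. At the start it is up to within 1 mm.
- console: fixed tester console, a dark grey box 140 x 200 x 62 mm (own x, y, z) with a small blank display and three lamps. Origin: centre of the underside; z up.
- blue_top (a point): centre of the top face of the round blue button cap (diameter 32 mm) on the console, 75 mm above the bench when up; it moves down with the cap. It lies at (-30, +40) mm in the console's own x, y. A black collar (diameter 44 mm) surrounds it, top 63 mm above the bench.
- blue_button (a joint): travel of the blue button: 0 up, 0.008 m fully in. A spring returns it when let go: about 0.6 N to start, about 6 N fully in. The cap is soft rubber that gives about 1 mm per 3 N on top of this.
- screwdriver: loose screwdriver with a red handle, about 0.2 m long, lying on the bench; a bystander, to be left alone.
- tape: loose roll of brown tape, 84 mm diameter, 22 mm high, lying flat. Origin: centre of the underside; a bystander, to be left alone.
- carton: loose small cardboard carton 110 x 80 x 60 mm. Origin: centre of the underside; a bystander, to be left alone.
- meter: loose black hand-held meter, 150 x 75 x 32 mm, lying flat. Origin: centre of the underside; a bystander, to be left alone.
- relay: loose clear relay, 28 x 28 x 32 mm. Origin: centre of the underside; a bystander, to be left alone.
Not all that is in view belongs to the job. What is shaped like the unit_red but orange or turquoise is not meant.

How it is judged:
By the outcome, as a careful person would: the job done as asked, in the order asked, and still so for the second after the job is handed in, with the robot touching nothing.
It also fails if it takes over 54 s, if anything falls off the work surface, if the arm or the gripper's body presses on something with over 40 N, if the wrist force passes 120 N, or if a joint passes its speed limit or range.

## Working session

There is one attempt and no reset: what is moved stays moved. The work goes in short steps, Python scripts to look and compute and a shell command to move; the robot and the scene stay as the last step left them, time stands still between calls to the robot, and variables do not carry over. Pictures are saved under pics/ and viewed, and the job is handed in when it is done.

```bash
ls; mkdir -p pics; python3 - <<'E'
from station import r, imaging, job
import cv2
s=r.read_state(); print({k:s[k] for k in s})
for n in ["scene","top","wrist"]:
    f=imaging.grab_frame(n)
    cv2.imwrite(f"pics/{n}0.png",f["image"][...,::-1])
    print(n,f["vfov"],f["cx"],f["cy"],f["k1"],f["rvec"],f["tvec"])
E
```

```text
pics
{'time_s': 0.0, 'joint_pos': array([-1.22195743,  0.46943935, -0.04857764,  1.53369116,  0.02409096,
        1.14097679, -0.08231067]), 'qd': array([-1.58070792e-03, -8.91620944e-04,  3.65168746e-04,  1.59246406e-03,
        1.11124817e-03,  9.20755194e-05, -1.53133137e-04]), 'joint_efforts': array([ 5.37137403e-04, -5.10326457e+01, -4.61782166e-02, -2.37722343e+01,
        1.07598430e-02,  7.48449384e-03, -1.68795964e-05]), 'ee_pos': array([248.73748968, 626.87810754, 230.26393555]), 'ee_rot': array([ 8.27289814e-01,  5.61774539e-01, -7.78011775e-04,  5.70427472e-04]), 'wrist_force': array([ 0.26599233, -0.59312736, -0.01020037]), 'ft_torque': array([-0.00260851, -0.00265252, -0.03479516]), 'gripper_width': 85.12129601106719}
scene 57.19990422567727 275.87154952313773 211.2521976136543 0.015514335475222404 [ 2.35952471  0.82058033 -0.26653503] [-389.09102026 -170.77296619 1298.66539299]
top 46.69283992072228 283.76391232479546 214.92094961297113 -0.015600148339467134 [ 2.08349321 -2.13527921  0.2213054 ] [  36.10017549  490.17249708 1503.43934243]
wrist 64.66141474282743 281.6774861095984 210.14325480116258 -0.074179029602235 [-2.3718829  -1.612396   -0.25485318] [-674.09156512  -40.04412926  380.0212792 ]
```

View pics/scene0.png

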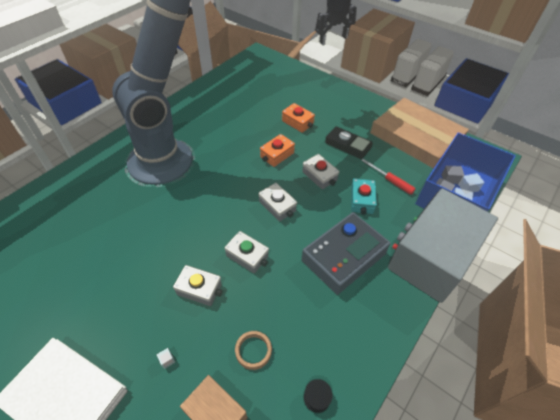

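View pics/top0.png

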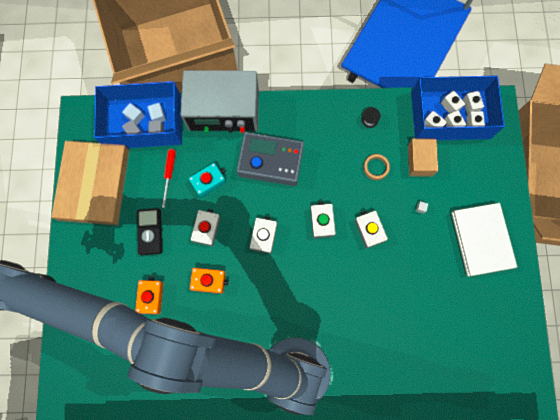

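View pics/wrist0.png

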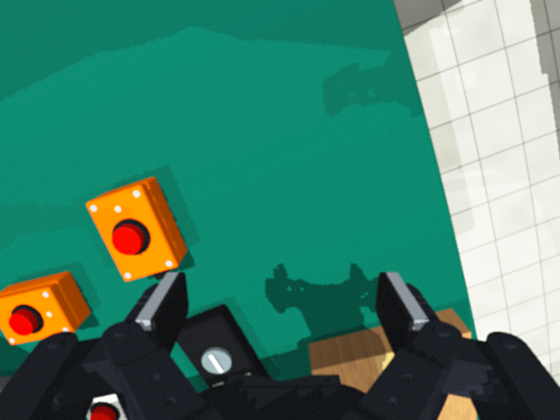

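The scene view shows the console blue cap at (349,229), green at (247,247), yellow at (196,281), white at (278,196) and the grey unit with red at (321,166). The orange and turquoise units are decoys. In the top view the caps are at blue (257,162), green (323,219), yellow (372,228), red (205,227) and white (263,234). Next I'll measure them.

```bash
cat > h.py <<'E'
import numpy as np, cv2
def K(f):
    h=f["image"].shape[0]; fl=h/2/np.tan(np.radians(f["vfov"]/2))
    return np.array([[fl,0,f["cx"]],[0,fl,f["cy"]],[0,0,1.]])
def ray(f,uv):
    # invert x_d = x(1+k1 r^2)
    k=K(f); d=np.array([(uv[0]-k[0,2])/k[0,0],(uv[1]-k[1,2])/k[1,1]])
    x=d.copy()
    for _ in range(30): x=d/(1+f["k1"]*(x@x))
    R=cv2.Rodrigues(np.array(f["rvec"],float))[0]; t=np.array(f["tvec"],float)
    return -R.T@t, R.T@np.array([x[0],x[1],1.])
def onplane(f,uv,z):
    c,d=ray(f,uv); return c+d*(z-c[2])/d[2]
def proj(f,p):
    return cv2.projectPoints(np.array([p],float),np.array(f["rvec"],float),np.array(f["tvec"],float),K(f),np.array([f["k1"],0,0,0,0.]))[0].ravel()
def tri(fa,a,fb,b):
    ca,da=ray(fa,a); cb,db=ray(fb,b)
    da/=np.linalg.norm(da); db/=np.linalg.norm(db)
    A=np.stack([da,-db],1); s=np.linalg.lstsq(A,cb-ca,rcond=None)[0]
    pa,pb=ca+s[0]*da,cb+s[1]*db
    return (pa+pb)/2,np.linalg.norm(pa-pb)
RNG={"green":[(45,85)],"yellow":[(22,34)],"red":[(0,6),(174,180)],"blue":[(105,125)]}
def blobs(f,col,smin=120,vmin=50,amin=20,box=None):
    hsv=cv2.cvtColor(f["image"],cv2.COLOR_RGB2HSV); m=0
    for a,b in RNG[col]: m=m|cv2.inRange(hsv,(a,smin,vmin),(b,255,255))
    n,l,st,c=cv2.connectedComponentsWithStats(m)
    return [(c[i].round(1),st[i].tolist()) for i in range(1,n) if st[i][4]>=amin]
E
python3 - <<'E'
from station import r, imaging
from h import *
import pickle
F={n:imaging.grab_frame(n) for n in ["scene","top"]}
pickle.dump(F,open("F0.pkl","wb"))
for n in F:
  for c in RNG:
    print(n,c)
    for b in blobs(F[n],c,smin=150 if c!="green" else 140):
        if b[1][4]<700: print("  ",b[0],b[1], onplane(F[n],b[0],75 if c=="blue" else 60).round(0))
im=np.hstack([cv2.resize(F["top"]["image"][120:260,180:400],None,fx=3.6,fy=3.6,interpolation=2)])
cv2.imwrite("pics/topz.png",im[...,::-1])
E
```

```text
scene green
scene yellow
scene red
   [298.1 109.8] [294, 107, 9, 7, 46] [244. 447.  60.]
   [277.2 142.4] [273, 139, 10, 8, 55] [291. 265.  60.]
   [321.  164.3] [318, 162, 7, 6, 35] [461. 271.  60.]
   [400.  182.6] [387, 173, 27, 20, 175] [692. 357.  60.]
   [364.6 189. ] [360, 186, 10, 7, 56] [621. 267.  60.]
scene blue
   [507.5 168.7] [503, 160, 10, 19, 28] [926. 600.  75.]
   [468.6 169.7] [463, 166, 15, 8, 68] [834. 522.  75.]
   [485.1 187.3] [473, 172, 24, 32, 265] [899. 482.  75.]
   [349.2 228.3] [344, 224, 12, 10, 95] [664. 104.  75.]
top green
   [376.2 166.6] [368, 159, 18, 16, 226] [ 642. -280.   60.]
   [322.9 218.9] [318, 214, 11, 11, 88] [ 473. -100.   60.]
top yellow
   [372.  227.6] [367, 223, 11, 11, 94] [ 441. -254.   60.]
top red
   [242.  129.3] [240, 127, 5, 6, 28] [782. 155.  60.]
   [169.4 163.5] [164, 149, 12, 30, 223] [670. 393.  60.]
   [205.6 177.5] [201, 173, 11, 10, 90] [619. 274.  60.]
   [204.  226.2] [199, 221, 11, 11, 93] [459. 278.  60.]
   [206.  279.6] [201, 274, 11, 12, 98] [290. 270.  60.]
   [146.7 296.3] [141, 291, 12, 12, 101] [244. 452.  60.]
top blue
   [463.3 112.7] [460, 106, 7, 16, 59] [ 816. -577.   75.]
   [256.  161.7] [251, 157, 11, 11, 94] [664. 109.  75.]
```

View pics/topz.png

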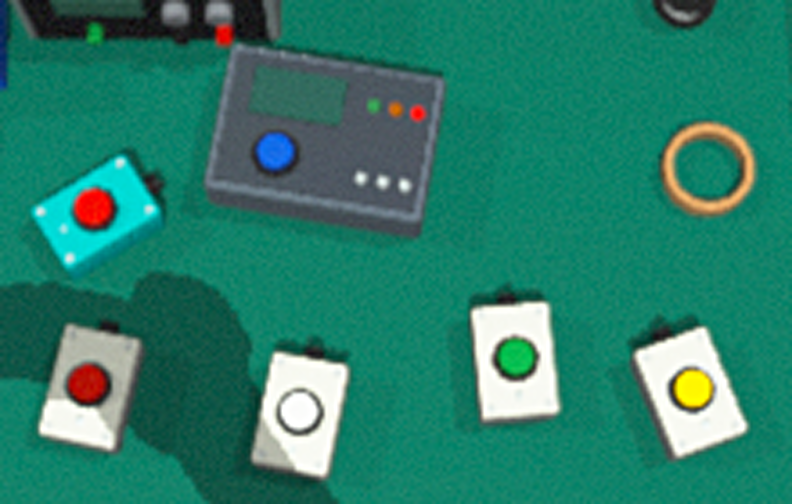

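```bash
cat >> h.py <<'E'
from scipy.spatial.transform import Rotation as Ro
def shift(s,target):
    return (Ro.from_quat(s["ee_rot"]).inv().apply(np.array(target,float)-s["ee_pos"])/1000).round(4)
E
python3 - <<'E'
from station import r
from h import *
import pickle
F=pickle.load(open("F0.pkl","rb"))
def bl(n,c,near,s):
    return min((b for b in blobs(F[n],c,smin=s,amin=15)),key=lambda b:np.linalg.norm(b[0]-near))
P={"green":((247,246),(323,219)),"yellow":((196,280),(372,228)),"red":((321,165),(204,226)),"blue":((349,229),(256,162))}
for c,(a,b) in P.items():
    s=170 if c=="green" else 130
    A=bl("scene",c,a,s);B=bl("top",c,b,s)
    print(c,A,B,tri(F["scene"],A[0],F["top"],B[0])[0].round(1),tri(F["scene"],A[0],F["top"],B[0])[1].round(1))
s=r.read_state()
print(Ro.from_quat(s["ee_rot"]).as_matrix().round(3))
for t in [(500,300,180),(473,-100,180)]: print(shift(s,t))
E
```

```text
Traceback (most recent call last):
ValueError: min() iterable argument is empty
```

```bash
python3 - <<'E'
from station import r
from h import *
s=r.read_state()
print(Ro.from_quat(s["ee_rot"]).as_matrix().round(3))
for t in [(500,300,230),(500,0,230),(473,-100,180)]: print(shift(s,t))
E
```

```text
[[ 0.369  0.93  -0.   ]
 [ 0.93  -0.369 -0.001]
 [-0.001  0.    -1.   ]]
[-0.2115  0.3541  0.001 ]
[-0.4904  0.4647  0.0013]
[-0.5932  0.4765  0.0513]
```

```bash
python3 -m pendant '0 -0.015 0.025 0 0; 0 -0.035 0.058 0 0; 0 -0.055 0.092 0 0; 0 -0.075 0.125 0 0; 0 -0.095 0.158 0 0; 0 -0.115 0.192 0 0; 0 -0.135 0.225 0 0; 0 -0.155 0.258 0 0; 0 -0.175 0.292 0 0; 0 -0.195 0.325 0 0; 0 -0.21 0.354 0 0; 0 -0.21 0.354 0 0' 20
python3 - <<'E'
from station import r
from h import *
s=r.read_state()
print(s["ee_pos"],s["joint_pos"].round(2),s["wrist_force"])
for t in [(500,-60,200),(470,-100,180)]: print(shift(s,t))
E
```

```text
time_s: 1.45
ee_pos: [504.3, 296.0, 231.4]
ee_rot: [0.83, 0.558, 0.0, 0.002]
wrist_force: [-0.0, 0.3, -0.3]
gripper_width: -0.5
[504.26328212 296.00126615 231.40112267] [-0.67  0.32  0.09  1.76 -0.03  1.06  0.61] [-0.01402506  0.30853092 -0.27893867]
[-0.3312  0.1304  0.0323]
[-0.3795  0.1177  0.0523]
```

```bash
python3 -m pendant '0 -0.02 0.008 0.002 0; 0 -0.06 0.024 0.006 0; 0 -0.1 0.04 0.01 0; 0 -0.14 0.056 0.014 0; 0 -0.18 0.072 0.018 0; 0 -0.22 0.088 0.02 0; 0 -0.26 0.104 0.024 0; 0 -0.30 0.12 0.028 0; 0 -0.335 0.125 0.032 0; 0 -0.36 0.12 0.042 0; 0 -0.38 0.118 0.052 0; 0 -0.38 0.118 0.052 0'
python3 - <<'E'
from station import r,imaging
from h import *
s=r.read_state()
print(s["ee_pos"],s["joint_pos"].round(2),s["wrist_force"])
f=imaging.grab_frame("wrist"); cv2.imwrite("pics/w1.png",f["image"][...,::-1])
R=cv2.Rodrigues(np.array(f["rvec"]))[0]; print("cam",-R.T@f["tvec"],"tcp px",proj(f,s["ee_pos"]))
for b in blobs(f,"green",smin=170): print(b, onplane(f,b[0],60).round(1))
E
```

```text
time_s: 2.65
ee_pos: [467.8, -96.8, 178.2]
ee_rot: [0.828, 0.56, -0.001, -0.001]
wrist_force: [-0.3, -0.4, -0.3]
gripper_width: 0.2
[467.78398264 -96.84759199 178.23245899] [-0.13  0.21  0.29  2.06 -0.08  0.89  1.38] [-0.31688856 -0.41183666 -0.29234057]
cam [393.42139858 -66.79302571 320.49924826] tcp px [281.61723091 277.22866556]
(array([244.4, 157.3]), [0, 0, 560, 420, 139391]) [ 420.1 -109.5   60. ]
(array([280.8, 209.5]), [262, 190, 39, 39, 1196]) [470.8 -99.   60. ]
(array([281.5, 365. ]), [274, 347, 16, 35, 432]) [ 621.4 -158.8   60. ]
(array([384.5, 366.1]), [373, 356, 24, 22, 144]) [662.4 -64.   60. ]
(array([521.6, 390.8]), [510, 385, 19, 14, 149]) [762.   67.8  60. ]
```

View pics/w1.png

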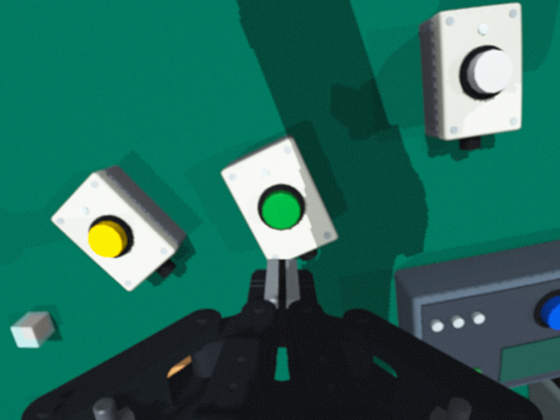

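The wrist view shows the green cap at (281,209), in line with the shut fingers, and yellow at (108,237). That puts green at about (471,-99), which matches the top view.

```bash
python3 - <<'E'
from station import r,imaging
from h import *
s=r.read_state()
f=imaging.grab_frame("wrist")
for b in blobs(f,"yellow",smin=150): print(b, onplane(f,b[0],60).round(1))
print(s["ee_pos"],shift(s,(471.5,-99.5,68)))
E
```

```text
(array([104.8, 236.6]), [86, 218, 39, 37, 1141]) [ 439.3 -248.8   60. ]
[469.38271064 -95.18536613 178.95782089] [-0.0032  0.0037  0.111 ]
```

```bash
python3 -m pendant '0 -0.002 0.004 0.02 0; 0 -0.003 0.004 0.05 0; 0 -0.003 0.004 0.08 0; 0 -0.003 0.004 0.1 0; 0 -0.003 0.004 0.107 0; 0 -0.003 0.004 0.109 0; 0 -0.003 0.004 0.109 0'
python3 - <<'E'
from station import r,imaging
from h import *
s=r.read_state()
print(s["ee_pos"],s["wrist_force"])
f=imaging.grab_frame("scene"); cv2.imwrite("pics/s1.png",cv2.resize(f["image"][200:300,180:320],None,fx=5,fy=5)[...,::-1])
E
```

```text
time_s: 3.45
ee_pos: [473.7, -98.7, 70.9]
ee_rot: [0.827, 0.562, 0.001, 0.0]
wrist_force: [-0.0, 0.0, -0.4]
gripper_width: -0.4
[473.72237232 -98.74358428  70.94981869] [-0.04834692  0.00897789 -0.35439785]
```

View pics/s1.png

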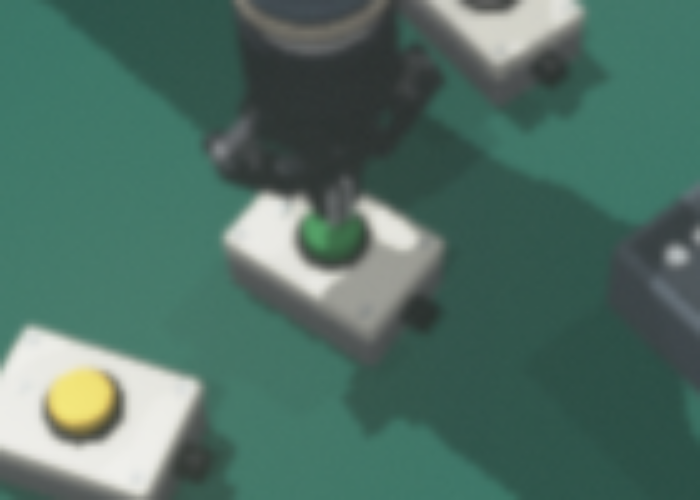

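The scene crop shows the fingertip right over the green cap (crop pixel 335,230), just above it. I'll press slowly from here.

```bash
python3 -m pendant '0 0 0 0.003 0; 0 0 0 0.006 0; 0 0 0 0.009 0; 0 0 0 0.011 0; 0 0 0 0.0125 0; 0 0 0 0.014 0; 0 0 0 0.014 0'
```

```text
time_s: 4.2
ee_pos: [472.6, -99.3, 56.2]
ee_rot: [0.827, 0.562, -0.0, -0.0]
wrist_force: [-1.6, -0.1, 2.7]
gripper_width: 0.0
```

```bash
python3 -m pendant '0 0 0 0.001 0; 0 0 0 0.002 0; 0 0 0 0.003 0; 0 0 0 0.004 0; 0 0 0 0.005 0; 0 0 0 0.005 0; 0 0 0 0.005 0'
```

```text
time_s: 4.9
ee_pos: [472.6, -99.3, 51.3]
ee_rot: [0.827, 0.562, -0.0, -0.0]
wrist_force: [-1.2, 0.2, 2.5]
gripper_width: 0.1
```

```bash
python3 -m pendant '0 0 0 0.0005 0; 0 0 0 0.001 0; 0 0 0 0.0015 0; 0 0 0 0.0015 0'; python3 -m pendant '0 0 0 0.0005 0; 0 0 0 0.001 0; 0 0 0 0.001 0'
```

```text
time_s: 5.3
ee_pos: [472.6, -99.3, 50.0]
ee_rot: [0.827, 0.562, 0.0, -0.0]
wrist_force: [-2.4, 0.7, 6.2]
gripper_width: -0.3
time_s: 5.6
ee_pos: [472.6, -99.3, 49.2]
ee_rot: [0.827, 0.562, 0.0, -0.0]
wrist_force: [-3.5, 1.8, 8.2]
gripper_width: -0.0
```

The force rose from 2.5 to 8.2 N over about 2 mm, so the button is at its stop. I'll lift and check.

```bash
python3 -m pendant '0 0 0 -0.003 0; 0 0 0 -0.01 0; 0 0 0 -0.03 0; 0 0 0 -0.06 0; 0 0 0 -0.09 0; 0 0 0 -0.12 0; 0 0 0 -0.125 0; 0 0 0 -0.125 0'
python3 - <<'E'
from station import r,imaging
from h import *
s=r.read_state(); print(s["ee_pos"],s["wrist_force"],s["joint_pos"].round(2))
f=imaging.grab_frame("wrist"); cv2.imwrite("pics/w2.png",f["image"][...,::-1])
for c,sm in (("green",170),("yellow",150)):
  for b in blobs(f,c,smin=sm,amin=800): print(b, onplane(f,b[0],60).round(1),onplane(f,b[0],52).round(1))
def dz(u,v):
    d=f["depth"][v-2:v+3,u-2:u+3]; d=np.median(d[d>0]); c,k=ray(f,(u,v)); return (c+k*d)
print("depth pts",dz(281,205),dz(106,237),dz(485,75))
print(shift(s,(440,-252,68)))
E
```

```text
time_s: 6.4
ee_pos: [473.3, -99.3, 174.6]
ee_rot: [0.827, 0.562, 0.001, 0.001]
wrist_force: [-0.2, -0.1, -0.8]
gripper_width: -0.2
[473.26640334 -99.31744954 174.63632655] [-0.21637676 -0.10583568 -0.82336031] [-0.13  0.22  0.29  2.06 -0.08  0.87  1.4 ]
(array([243.3, 158.2]), [0, 0, 560, 420, 137548]) [ 426.3 -112.6   60. ] [ 427.1 -113.9   52. ]
(array([279.9, 200.8]), [261, 182, 39, 38, 1147]) [468.8 -98.9  60. ] [471.  -99.8  52. ]
(array([103. , 231.4]), [84, 213, 39, 38, 1180]) [ 438.4 -248.9   60. ] [ 439.7 -254.5   52. ]
depth pts [ 474.8758968  -100.39702013   51.47402697] [ 444.11236349 -250.23021174   58.40015634] [433.91568347  80.30629942  59.10162394]
[-0.1543  0.0251  0.1065]
```

View pics/w2.png

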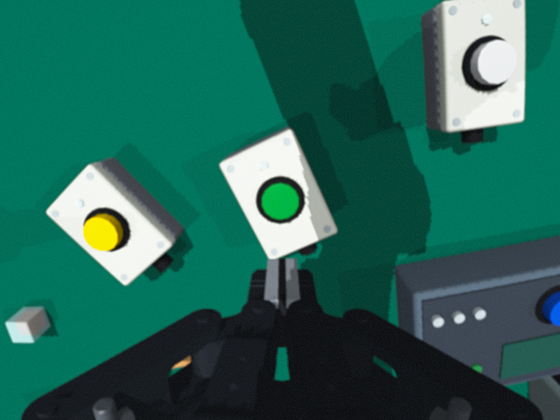

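The green cap now reads 51.5 mm high by depth, so it is fully in, and the station has not moved. Yellow is next, at (103,231) in the image, about (440,-250).

```bash
python3 -m pendant '0 -0.02 0.003 0 0; 0 -0.05 0.008 0 0; 0 -0.08 0.013 0 0; 0 -0.11 0.018 0 0; 0 -0.14 0.022 0.01 0; 0 -0.153 0.025 0.03 0; 0 -0.153 0.025 0.03 0'
python3 - <<'E'
from station import r,imaging
from h import *
s=r.read_state(); print(s["ee_pos"],s["wrist_force"],s["joint_pos"].round(2))
f=imaging.grab_frame("wrist"); cv2.imwrite("pics/w3.png",f["image"][...,::-1])
for c,sm in (("yellow",150),):
  for b in blobs(f,c,smin=sm,amin=800): print(b, onplane(f,b[0],60).round(1))
ps=[onplane(f,b[0],60) for b in blobs(f,"yellow",smin=150,amin=800)]
u,v=[int(x) for x in blobs(f,"yellow",smin=150,amin=800)[0][0]]
d=f["depth"][v-2:v+3,u-2:u+3]; c,k=ray(f,(u,v)); print(c+k*np.median(d))
print([shift(s,(p[0]+1,p[1],69)) for p in ps])
f=imaging.grab_frame("top")
for b in blobs(f,"yellow",smin=150): print("top",b, onplane(f,b[0],60).round(1))
E
```

```text
time_s: 7.15
ee_pos: [436.1, -251.8, 140.3]
ee_rot: [0.829, 0.56, -0.003, -0.003]
wrist_force: [0.1, 0.6, -0.7]
gripper_width: -0.2
[ 436.10782826 -251.76962775  140.33016406] [ 0.13684575  0.6130244  -0.69659409] [ 0.13  0.31  0.37  2.04 -0.15  0.82  1.78]
(array([280.5, 224.7]), [258, 202, 46, 46, 1656]) [ 438.1 -253.5   60. ]
[ 438.00934969 -253.89382118   58.28086033]
[array([-0.0004,  0.0039,  0.0713])]
```

View pics/w3.png

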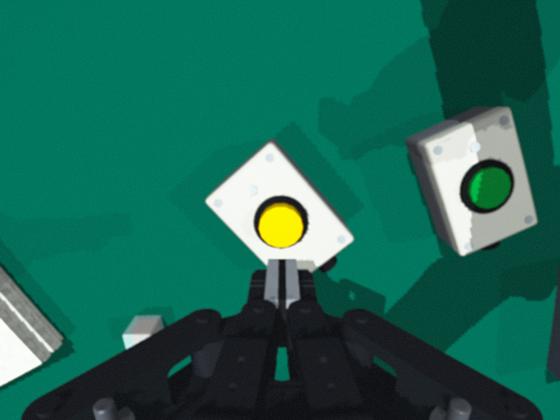

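The wrist view shows the yellow cap at (280,225), in line with the fingers and at about (438,-253). I'll go down onto it.

```bash
python3 -m pendant '0 -0.001 0.003 0.015 0; 0 -0.001 0.004 0.04 0; 0 -0.001 0.004 0.06 0; 0 -0.001 0.004 0.069 0; 0 -0.001 0.004 0.07 0; 0 -0.001 0.004 0.07 0; 0 -0.001 0.004 0.07 0'
python3 - <<'E'
from station import r,imaging
from h import *
s=r.read_state()
print(s["ee_pos"],s["wrist_force"])
f=imaging.grab_frame("scene"); cv2.imwrite("pics/s2.png",cv2.resize(f["image"][230:330,130:270],None,fx=5,fy=5)[...,::-1])
E
```

```text
time_s: 7.95
ee_pos: [443.6, -253.3, 74.8]
ee_rot: [0.827, 0.562, 0.001, 0.001]
wrist_force: [-0.5, 0.0, -0.2]
gripper_width: -0.1
[ 443.62911725 -253.28502891   74.76833482] [-0.54887708  0.04658434 -0.16943426]
```

View pics/s2.png

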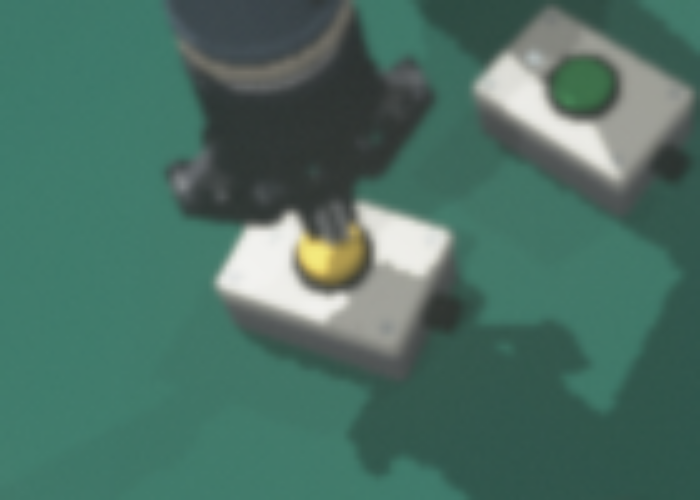

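The scene crop shows the fingertip over the yellow cap (crop pixel 333,235), a few mm past centre in +x. I'll shift back about 2–3 mm and press.

```bash
python3 -m pendant '0 -0.0005 -0.001 0.003 0; 0 -0.001 -0.0025 0.006 0; 0 -0.001 -0.0025 0.01 0; 0 -0.001 -0.0025 0.013 0; 0 -0.001 -0.0025 0.015 0; 0 -0.001 -0.0025 0.0165 0; 0 -0.001 -0.0025 0.018 0; 0 -0.001 -0.0025 0.018 0'
```

```text
time_s: 8.8
ee_pos: [439.9, -253.1, 55.6]
ee_rot: [0.827, 0.562, -0.0, -0.0]
wrist_force: [-1.0, 0.3, 1.6]
gripper_width: -0.1
```

```bash
python3 -m pendant '0 0 0 0.001 0; 0 0 0 0.002 0; 0 0 0 0.003 0; 0 0 0 0.004 0; 0 0 0 0.004 0'
```

```text
time_s: 9.3
ee_pos: [440.0, -253.1, 51.6]
ee_rot: [0.827, 0.562, -0.0, -0.0]
wrist_force: [-0.5, 1.4, 1.9]
gripper_width: -0.2
```

```bash
python3 -m pendant '0 0 0 0.0005 0; 0 0 0 0.001 0; 0 0 0 0.0015 0; 0 0 0 0.002 0; 0 0 0 0.002 0'
```

```text
time_s: 9.8
ee_pos: [440.1, -253.2, 50.0]
ee_rot: [0.827, 0.562, 0.0, -0.0]
wrist_force: [-2.3, 1.4, 6.4]
gripper_width: 0.3
```

```bash
python3 -m pendant '0 0 0 0.0005 0; 0 0 0 0.001 0; 0 0 0 0.001 0'
```

```text
time_s: 10.1
ee_pos: [440.1, -253.2, 49.2]
ee_rot: [0.827, 0.562, 0.0, -0.0]
wrist_force: [-3.0, 2.2, 8.0]
gripper_width: -0.1
```

```bash
python3 -m pendant '0 0 0 -0.003 0; 0 0 0 -0.01 0; 0 0 0 -0.03 0; 0 0 0 -0.06 0; 0 0 0 -0.09 0; 0 0 0 -0.12 0; 0 0 0 -0.125 0; 0 0 0 -0.125 0; 0 0 0 -0.125 0'
python3 - <<'E'
from station import r,imaging
from h import *
s=r.read_state(); print(s["ee_pos"],s["wrist_force"],s["joint_pos"].round(2))
f=imaging.grab_frame("wrist"); cv2.imwrite("pics/w4.png",f["image"][...,::-1])
b=blobs(f,"yellow",smin=150,amin=800)[0]; u,v=[int(x) for x in b[0]]
d=f["depth"][v-2:v+3,u-2:u+3]; c,k=ray(f,(u,v)); print(b,c+k*np.median(d))
print(shift(s,(500,0,175)),shift(s,(461,276,175)))
E
```

```text
time_s: 11.0
ee_pos: [439.6, -252.7, 172.8]
ee_rot: [0.827, 0.562, -0.0, -0.001]
wrist_force: [-0.0, 0.1, -0.6]
gripper_width: 0.3
[ 439.59358896 -252.71278208  172.8177077 ] [-0.04191688  0.14502039 -0.61661658] [ 0.12  0.27  0.38  2.01 -0.13  0.89  1.76]
(array([279.4, 204.7]), [260, 186, 40, 39, 1223]) [ 438.83058075 -254.75650893   51.29945884]
[ 0.2572 -0.037  -0.0021] [ 0.4994 -0.175  -0.0018]
```

View pics/w4.png

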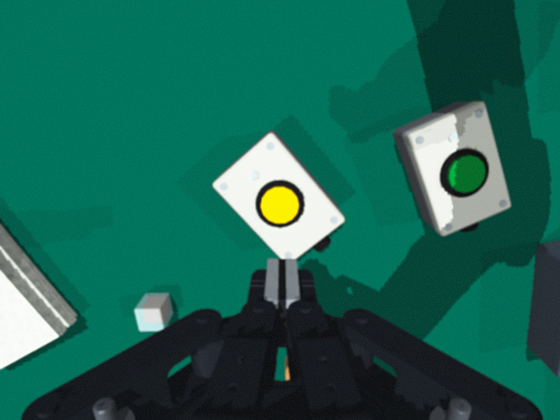

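The yellow cap, at (279,205), is now 51.3 mm high by depth, so it is in. I'll move to red by way of (500,0).

```bash
python3 -m pendant '0 0.02 -0.003 0 0; 0 0.06 -0.009 0 0; 0 0.1 -0.014 0 0; 0 0.14 -0.02 0 0; 0 0.18 -0.026 0 0; 0 0.22 -0.032 0 0; 0 0.26 -0.042 0 0; 0 0.30 -0.062 0 0; 0 0.34 -0.085 0 0; 0 0.38 -0.108 0 0; 0 0.42 -0.13 0 0; 0 0.45 -0.147 0 0'
python3 - <<'E'
from station import r
from h import *
s=r.read_state(); print(s["ee_pos"],s["joint_pos"].round(2))
print(shift(s,(461,276,165)))
E
```

```text
time_s: 12.25
ee_pos: [467.9, 222.2, 172.3]
ee_rot: [0.827, 0.563, -0.001, -0.001]
wrist_force: [0.1, -0.6, -0.8]
gripper_width: 0.0
[467.88719647 222.16743946 172.30736492] [-0.63  0.28  0.13  1.97 -0.05  0.9   0.72]
[ 0.0476 -0.0261  0.0073]
```

```bash
python3 -m pendant '0 0.02 -0.01 0 0; 0 0.04 -0.02 0.003 0; 0 0.048 -0.026 0.007 0; 0 0.048 -0.026 0.007 0; 0 0.048 -0.026 0.007 0; 0 0.048 -0.026 0.007 0'
python3 - <<'E'
from station import r,imaging
from h import *
s=r.read_state(); print(s["ee_pos"],s["wrist_force"],s["joint_pos"].round(2))
f=imaging.grab_frame("wrist"); cv2.imwrite("pics/w5.png",f["image"][...,::-1])
for b in blobs(f,"red",smin=150,amin=500):
  u,v=[int(x) for x in b[0]]
  d=f["depth"][v-2:v+3,u-2:u+3]; c,k=ray(f,(u,v)); p=onplane(f,b[0],60); print(b,p,c+k*np.median(d),shift(s,(p[0]+1,p[1],69)))
E
```

```text
time_s: 12.85
ee_pos: [463.4, 271.8, 166.6]
ee_rot: [0.828, 0.561, -0.0, 0.0]
wrist_force: [-0.1, 0.0, 0.7]
gripper_width: 0.0
[463.3871469  271.82382905 166.61778031] [-0.11447141  0.01057475  0.73951022] [-0.7   0.31  0.11  1.94 -0.04  0.89  0.62]
(array([287.6, 197.1]), [267, 176, 42, 42, 1403]) [455.80752169 279.73812438  60.        ] [455.79521    279.25449229  59.12520398] [ 0.005  -0.0091  0.0976]
(array([466.1, 326.8]), [452, 286, 29, 83, 1856]) [632.87533788 388.10484815  60.        ] [667.11703917 400.65629644  24.05192779] [0.1713 0.1152 0.0975]
```

View pics/w5.png

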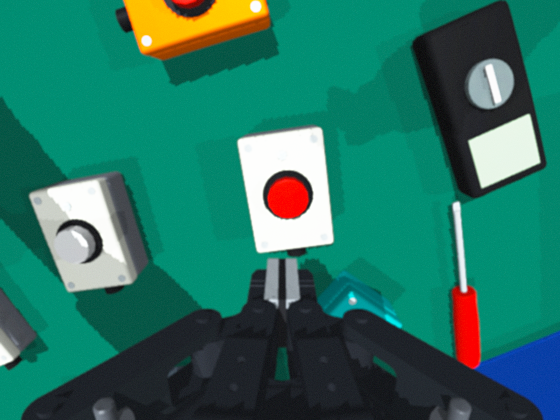

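The wrist view shows the light grey station with the red cap at (288,197), about (457,279). The orange and turquoise units are clear of the tool. I'll align and go down.

```bash
python3 -m pendant '0 0.003 -0.005 0.015 0; 0 0.005 -0.008 0.04 0; 0 0.005 -0.008 0.065 0; 0 0.005 -0.008 0.085 0; 0 0.005 -0.008 0.094 0; 0 0.005 -0.008 0.095 0; 0 0.005 -0.008 0.095 0; 0 0.005 -0.008 0.095 0'
python3 - <<'E'
from station import r,imaging
from h import *
s=r.read_state()
print(s["ee_pos"],s["wrist_force"])
f=imaging.grab_frame("scene"); cv2.imwrite("pics/s3.png",cv2.resize(f["image"][120:220,250:390],None,fx=5,fy=5)[...,::-1])
f=imaging.grab_frame("wrist"); cv2.imwrite("pics/w6.png",f["image"][...,::-1])
b=blobs(f,"red",smin=150,amin=500)[0]; print(b,onplane(f,b[0],60))
E
```

```text
time_s: 13.7
ee_pos: [458.2, 281.4, 72.9]
ee_rot: [0.827, 0.562, 0.001, -0.0]
wrist_force: [-0.5, 0.0, 0.5]
gripper_width: -0.2
[458.23789029 281.42630171  72.92672014] [-0.49983533  0.01393666  0.50842087]
(array([275.4, 249.6]), [246, 229, 62, 47, 1800]) [448.93314582 281.76229236  60.        ]
```

View pics/s3.png

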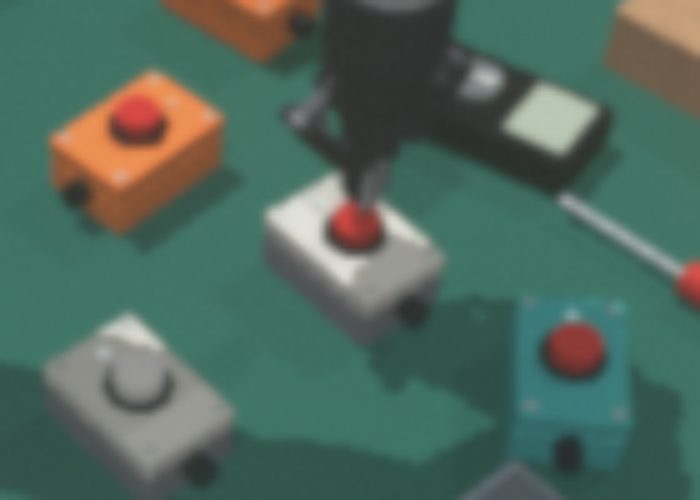

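View pics/w6.png

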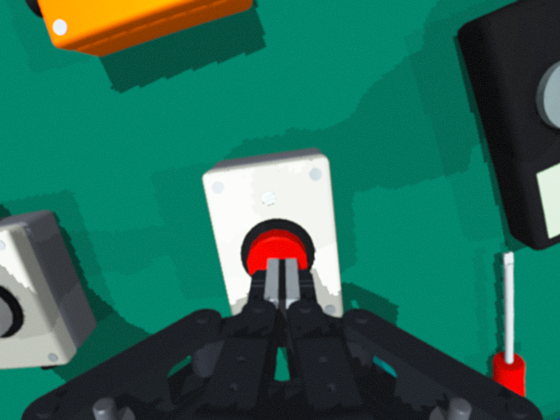

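The wrist view shows the tip at (284,270) over the red cap, about 3 mm to the right of its centre line at 277. I'll trim that and press.

```bash
python3 -m pendant '0 -0.001 0 0.002 0; 0 -0.003 0 0.005 0; 0 -0.003 0 0.009 0; 0 -0.003 0 0.012 0; 0 -0.003 0 0.014 0; 0 -0.003 0 0.0155 0; 0 -0.003 0 0.0165 0; 0 -0.003 0 0.0165 0'
```

```text
time_s: 14.6
ee_pos: [456.1, 278.1, 55.2]
ee_rot: [0.827, 0.562, -0.0, -0.0]
wrist_force: [-1.3, -2.1, 1.1]
gripper_width: 0.4
```

```bash
python3 -m pendant '0 0 0 0.001 0; 0 0 0 0.002 0; 0 0 0 0.003 0; 0 0 0 0.004 0; 0 0 0 0.004 0'
```

```text
time_s: 15.1
ee_pos: [456.2, 278.3, 51.2]
ee_rot: [0.827, 0.562, -0.0, -0.0]
wrist_force: [-1.7, -0.6, 2.6]
gripper_width: 0.2
```

```bash
python3 -m pendant '0 0 0 0.0005 0; 0 0 0 0.001 0; 0 0 0 0.0015 0; 0 0 0 0.0015 0'
```

```text
time_s: 15.5
ee_pos: [456.2, 278.3, 50.0]
ee_rot: [0.827, 0.562, -0.0, -0.0]
wrist_force: [-2.9, -1.4, 5.7]
gripper_width: 0.2
```

```bash
python3 -m pendant '0 0 0 0.0005 0; 0 0 0 0.001 0; 0 0 0 0.001 0'
```

```text
time_s: 15.8
ee_pos: [456.2, 278.3, 49.3]
ee_rot: [0.827, 0.562, -0.0, -0.0]
wrist_force: [-2.2, -2.6, 7.6]
gripper_width: 0.3
```

```bash
python3 -m pendant '0 0 0 -0.003 0; 0 0 0 -0.01 0; 0 0 0 -0.03 0; 0 0 0 -0.06 0; 0 0 0 -0.09 0; 0 0 0 -0.12 0; 0 0 0 -0.14 0; 0 0 0 -0.14 0; 0 0 0 -0.14 0'
python3 - <<'E'
from station import r,imaging
from h import *
s=r.read_state(); print(s["ee_pos"],s["wrist_force"],s["joint_pos"].round(2))
f=imaging.grab_frame("wrist"); cv2.imwrite("pics/w7.png",f["image"][...,::-1])
b=blobs(f,"red",smin=150,amin=500)[0]; u,v=[int(x) for x in b[0]]
d=f["depth"][v-2:v+3,u-2:u+3]; c,k=ray(f,(u,v)); print(b,c+k*np.median(d))
print(shift(s,(640,115,185)))
E
```

```text
time_s: 16.7
ee_pos: [456.3, 278.5, 188.8]
ee_rot: [0.827, 0.562, 0.0, -0.0]
wrist_force: [0.1, 0.1, -0.4]
gripper_width: -0.1
[456.31875566 278.51300613 188.79945228] [ 0.10804698  0.09172603 -0.44739177] [-0.72  0.28  0.11  1.92 -0.04  0.94  0.6 ]
(array([189.5,  11.8]), [166, 0, 46, 29, 1056]) [294.35791278 268.94704963  59.30698046]
[-0.0843  0.231   0.0038]
```

View pics/w7.png

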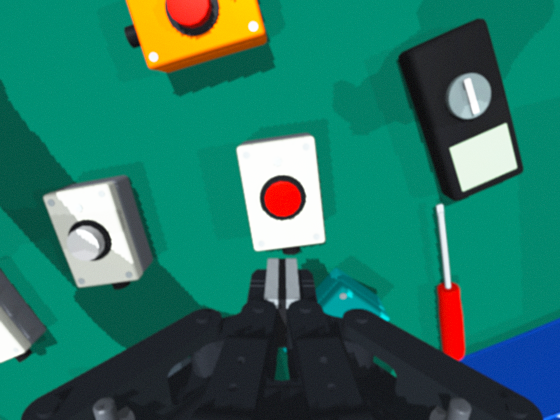

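That printed blob was the orange unit's cap. The red cap is at (284,199), so I'll read its depth there.

```bash
python3 - <<'E'
from station import r,imaging
from h import *
f=imaging.grab_frame("wrist")
for u,v in ((284,199),(255,160)):
  d=f["depth"][v-3:v+4,u-3:u+4]; c,k=ray(f,(u,v)); print(c+k*np.median(d))
E
python3 -m pendant '0 -0.01 0.02 0 0; 0 -0.02 0.05 0 0; 0 -0.03 0.08 0 0; 0 -0.04 0.11 0 0; 0 -0.05 0.14 0 0; 0 -0.06 0.17 0 0; 0 -0.07 0.20 0 0; 0 -0.08 0.22 0 0; 0 -0.084 0.231 0.003 0; 0 -0.084 0.231 0.003 0; 0 -0.084 0.231 0.003 0; 0 -0.084 0.231 0.003 0'
python3 - <<'E'
from station import r,imaging
from h import *
s=r.read_state(); print(s["ee_pos"],s["wrist_force"],s["joint_pos"].round(2))
f=imaging.grab_frame("wrist"); cv2.imwrite("pics/w8.png",f["image"][...,::-1])
for b in blobs(f,"blue",smin=150,amin=500):
  u,v=[int(x) for x in b[0]]
  d=f["depth"][v-2:v+3,u-2:u+3]; c,k=ray(f,(u,v)); p=onplane(f,b[0],75); print(b,p,c+k*np.median(d),shift(s,(p[0]+1,p[1],88)))
E
```

```text
[456.73594902 279.92598073  51.31782339]
[416.67943222 268.79202736  44.62176919]
time_s: 18.0
ee_pos: [639.0, 116.9, 185.5]
ee_rot: [0.827, 0.563, -0.0, -0.001]
wrist_force: [-0.3, 0.1, 0.5]
gripper_width: -0.0
[638.97774597 116.89647961 185.46434618] [-0.31066339  0.13346883  0.54404997] [-0.38  0.47  0.19  1.66 -0.1   1.03  1.04]
(array([550.5, 226.9]), [537, 192, 23, 77, 1262]) [739.65692933 326.41707405  75.        ] [779.86928668 368.55297991  15.28696872] [0.2322 0.0179 0.0975]
(array([280.7, 233.8]), [265, 214, 40, 41, 505]) [659.37668379 108.08583061  75.        ] [658.65635783 107.75141811  74.60792992] [-0.0004  0.0233  0.0974]
```

View pics/w8.png

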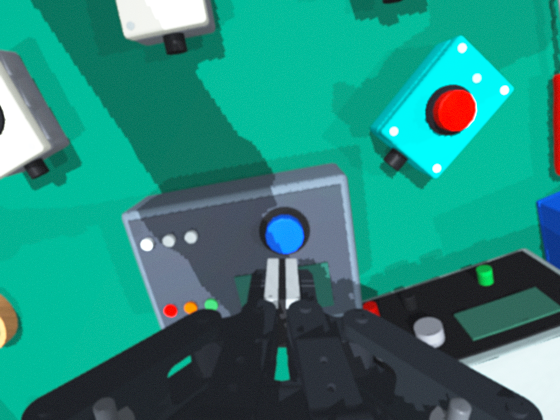

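Red is in: its cap reads 51.3 mm high, against a box top of 45 mm. The blue cap is at about (285,233), or (661,109) in world. I'll move over it and go down to about 12 mm above.

```bash
python3 -m pendant '0 0.001 0.01 0 0; 0 0.001 0.023 0.01 0; 0 0.001 0.023 0.03 0; 0 0.001 0.023 0.055 0; 0 0.001 0.023 0.08 0; 0 0.001 0.023 0.095 0; 0 0.001 0.023 0.099 0; 0 0.001 0.023 0.099 0; 0 0.001 0.023 0.099 0; 0 0.001 0.023 0.099 0'
python3 - <<'E'
from station import r,imaging
from h import *
s=r.read_state()
print(s["ee_pos"],s["wrist_force"])
f=imaging.grab_frame("scene"); cv2.imwrite("pics/s4.png",cv2.resize(f["image"][180:290,280:420],None,fx=5,fy=5)[...,::-1])
f=imaging.grab_frame("wrist"); cv2.imwrite("pics/w9.png",f["image"][...,::-1])
E
```

```text
time_s: 19.05
ee_pos: [662.8, 107.6, 88.2]
ee_rot: [0.827, 0.562, 0.001, 0.0]
wrist_force: [-0.6, -0.4, 0.2]
gripper_width: 0.1
[662.78063952 107.61370154  88.21302199] [-0.58652267 -0.35765957  0.17279961]
```

View pics/s4.png

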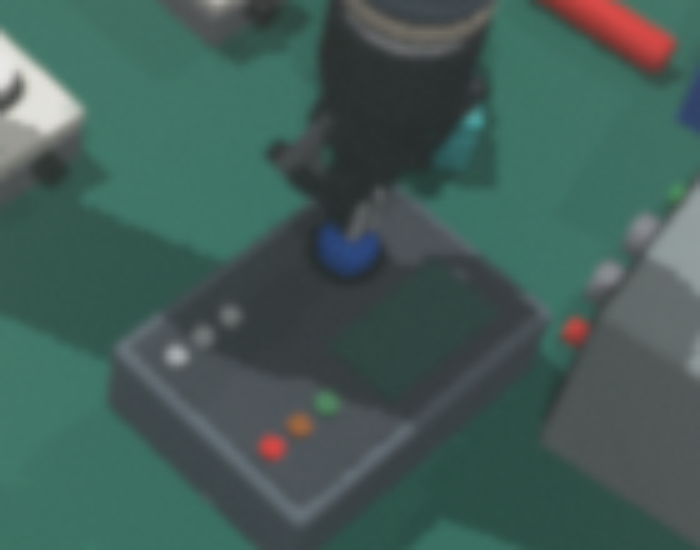

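View pics/w9.png

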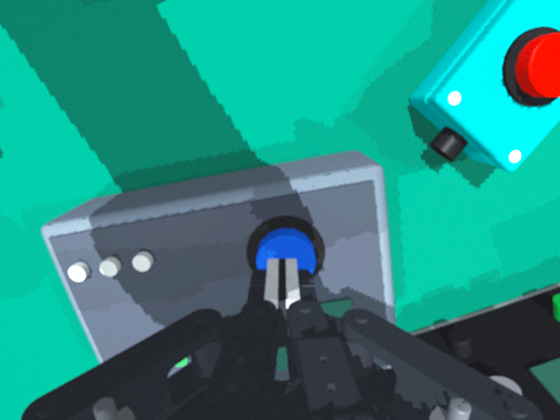

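The tip is over the blue cap: the wrist view has the tip at (282,262) and the cap centred near (286,258). Now the tap, pressing about 8 mm in.

```bash
python3 -m pendant '0 0.001 0 0.003 0; 0 0.001 0 0.007 0; 0 0.001 0 0.011 0; 0 0.001 0 0.014 0; 0 0.001 0 0.016 0; 0 0.001 0 0.018 0; 0 0.001 0 0.0195 0; 0 0.001 0 0.021 0; 0 0.001 0 0.021 0'
```

```text
time_s: 20.05
ee_pos: [662.0, 108.5, 65.9]
ee_rot: [0.827, 0.562, -0.0, -0.0]
wrist_force: [-3.0, 0.5, 4.8]
gripper_width: -0.2
```

```bash
python3 -m pendant '0 0 0 0.001 0; 0 0 0 0.002 0; 0 0 0 0.0025 0; 0 0 0 0.0025 0'
```

```text
time_s: 20.45
ee_pos: [662.0, 108.5, 64.2]
ee_rot: [0.827, 0.562, -0.0, -0.0]
wrist_force: [-5.3, 0.0, 9.2]
gripper_width: 0.2
```

It reached 9.2 N at 64.2 mm; the spring needs only 6 N, so the blue button is fully in. I'll release and check everything.

```bash
python3 -m pendant '0 0 0 -0.003 0; 0 0 0 -0.008 0; 0 0 0 -0.015 0; 0 0 0 -0.03 0; 0 0 0 -0.06 0; 0 0 0 -0.09 0; 0 0 0 -0.12 0; 0 0 0 -0.12 0; 0 0 0 -0.12 0'
python3 - <<'E'
from station import r,imaging
from h import *
import pickle
s=r.read_state(); print(s["ee_pos"],s["wrist_force"])
f=imaging.grab_frame("wrist"); cv2.imwrite("pics/w10.png",f["image"][...,::-1])
for b in blobs(f,"blue",smin=120,amin=300):
  u,v=[int(x) for x in b[0]]
  d=f["depth"][v-2:v+3,u-2:u+3]; c,k=ray(f,(u,v)); print(b[0],c+k*np.median(d))
F0=pickle.load(open("F0.pkl","rb"))
for n in ("top","scene"):
  g=imaging.grab_frame(n); cv2.imwrite(f"pics/{n}9.png",g["image"][...,::-1])
  for c,sm,z in (("red",150,60),("yellow",130,60),("blue",150,75)):
    for w,h in (("before",F0[n]),("after",g)):
      print(n,c,w,[b[0].tolist() for b in blobs(h,c,smin=sm,amin=30) if b[1][4]<400])
  if n=="top":
    for nm,(u,v) in {"green":(323,219),"yellow":(372,228),"red":(204,226),"white":(263,234)}.items():
      for h in (F0[n],g):
        d=h["depth"][v-2:v+3,u-2:u+3]; c,k=ray(h,(u,v)); print(nm,(c+k*np.median(d)).round(1))
E
```

```text
time_s: 21.35
ee_pos: [662.7, 108.3, 184.7]
ee_rot: [0.827, 0.562, 0.001, 0.0]
wrist_force: [0.0, -0.0, -0.1]
gripper_width: 0.1
[662.72124305 108.32618179 184.72185256] [ 0.03248383 -0.00419299 -0.08950333]
[552.4 201.5] [779.71483719 368.06912976  10.8638538 ]
[281.5 203.3] [659.04773136 109.41478065  74.39023953]
top red before [[169.4, 163.5], [205.6, 177.5], [204.0, 226.2], [206.0, 279.6], [146.7, 296.3]]
top red after [[169.5, 163.4], [205.6, 177.5], [204.1, 226.4], [206.0, 279.4], [146.6, 296.4]]
top yellow before [[372.0, 227.6]]
top yellow after [[371.8, 227.8]]
top blue before [[463.3, 112.7], [256.0, 161.7]]
top blue after [[463.3, 112.8]]
green [ 472.9 -100.1   59.6]
green [ 474.3 -100.7   52.8]
yellow [ 440.2 -254.    58.6]
yellow [ 441.2 -255.    53.3]
red [459.6 277.5  60.3]
red [461.2 278.9  51.9]
white [429.   90.9  61.9]
white [311.2  61.7 737.3]
scene red before [[298.1, 109.8], [277.2, 142.4], [321.0, 164.3], [400.0, 182.6], [364.6, 189.0]]
scene red after [[298.2, 109.8], [277.2, 142.2], [320.8, 165.4], [400.0, 182.8]]
scene yellow before []
scene yellow after []
scene blue before [[468.6, 169.7], [485.1, 187.3], [349.2, 228.3]]
scene blue after [[481.6, 183.7], [349.4, 228.2]]
```

View pics/w10.png

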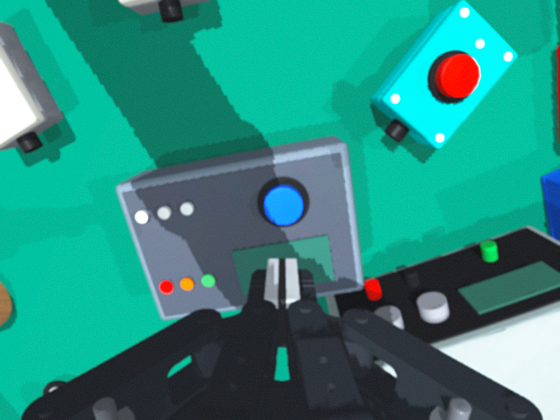

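View pics/scene9.png

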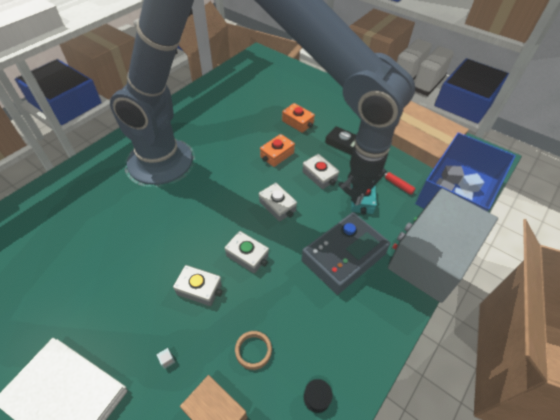

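The pictures show the blue cap at (284,204), back up at 74.4 mm. Green, yellow and red are down, with all stations at their earlier pixels to within a pixel or so. The arm is clear, so I'm handing in.

```bash
python3 -c "
from station import job; print(job.hand_in())"
```

```text
the job is handed in; nothing more can be done
None
```

I pressed green, yellow and red all the way in, in that order, then tapped blue on the console and let it spring back. The job is handed in, with about 21 s on the robot's clock at my last check before that.

- **Green, yellow, red:** each press ended against the stop at 7.6–8.2 N upward force, with the fingertips at about 49.2 mm. Afterwards the wrist camera read the caps at 51.5, 51.3 and 51.3 mm, where fully in is 52 mm.
- **Blue:** it took 9.2 N at 64.2 mm, which is fully in, and the cap then read 74.4 mm (74.6 mm before the press).
- **Stations and bystanders:** the caps seen in the top and scene views were within about 1 pixel of where they started. The force reading was about zero with the arm clear, 185 mm up.

Some checks disagreed or could not be made:

- **Top camera:** its depth is coarser and gave smaller drops for yellow (5.3 mm) and green (6.8 mm). I went by the press forces and the wrist camera.
- **Hidden by the arm:** the final top view could not see the white or blue buttons, and the final scene view did not pick up the turquoise unit. The other camera still showed the blue button and the turquoise unit. The white button was never approached, and I only looked at it in the scene picture.

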